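# Stack the gate set and the door set in the hardware drawer

### The job

Make up two stacks of fittings in the drawer. On the green pad lay the bronze hinge, then the zinc hasp on the hinge, then the red gate latch on the hasp; on the blue pad lay the black backing board and stand the steel D handle on it. Centre each piece, right way up, with its length along the pad, let go of everything, and do not shift the hook-and-eye, the yellow padlock or the cardboard screw box.

Things in the scene. Friction and masses are not known exactly. Their poses are not given: they have to be found in the camera images.
- hinge: Bronze-brown rising butt hinge, folded shut: a flat block 46 wide (x, from -23 to 23) by 100 long (y) by 12 mm high, with its round barrel along the +x long edge, level with the flat top. About 0.36 kg. Origin: centre of its underside; x across, y along its length, z up. Loose, flat on the drawer floor at the start, long side within 0.5 rad of world y.
- hasp: Pale grey pitted zinc hasp, folded shut: a flat bar 36 wide (x) by 96 long (y) by 10 mm high, flat on top, with a dark slot along one half. About 0.16 kg. Origin: centre of its underside; x across, y along its length, z up. Loose, flat on the drawer floor at the start, long side within 0.5 rad of world y.
- latch: Red-enamelled gate latch: base 34 (x) by 88 (y) by 4 mm; on its middle a housing 30 (x) by 50 (y), 20 mm high in all; a steel bolt 10 mm thick along y from y = -46 to 54 mm; a knob on top to 29 mm. About 0.2 kg. Origin: centre of its underside; x across, y along its length, z up. Loose, flat on the drawer floor at the start, long side within 0.5 rad of world y.
- board: Black-painted wooden backing board for the handle, 42 wide (x) by 124 long (y) by 12 mm high, flat. About 0.1 kg. Origin: centre of its underside; x across, y along its length, z up. Loose, flat on the drawer floor at the start, long side within 0.5 rad of world y.
- pull: Bright steel D pull handle standing on two feet, each 28 (x) by 22 (y) by 4 mm, at y = -40 and 40 mm; the grip is a round bar 12 mm thick along y, its axis 35 mm above the underside, straight from y = -31 to 31 mm, open beneath. About 0.16 kg. Origin: centre of its underside; x across, y along its length, z up. Loose, flat on the drawer floor at the start, long side within 0.5 rad of world y.
- green_pad: Green flat pad fixed to the drawer floor, 64 wide (x) by 130 long (y) by 4 mm high: the place of the gate set. Origin at the centre of its underside, its top 4 mm above that; its length is within 0.4 rad of the left-right direction. The plywood drawer floor is at z = 0.006 m.
- blue_pad: Blue flat pad fixed to the drawer floor, 64 wide (x) by 130 long (y) by 4 mm high: the place of the door set. Origin at the centre of its underside, its top 4 mm above that; its length is within 0.4 rad of world y. The drawer is fixed: inside x 0.345 to 0.775, y -0.49 to 0.49 m, walls 50 mm high, the far one 75 mm with key pegs reaching 32 mm inwards.
- hook_eye: Bystander: dark iron hook hooked in its eye, one piece 24 wide (x) by 96 long (y) by 15 mm high. Origin at the centre of its underside. Loose; leave it alone.
- padlock: Bystander: yellow padlock with a steel shackle, lying flat near the left wall of the drawer, 44 (x) by 70 (y) by 20 mm high. Origin on its underside about the middle. Loose; leave it alone.
- screw_box: Bystander: cardboard box of screws near the right wall of the drawer, 70 (x) by 48 (y) by 34 mm high. Origin at the centre of its underside. Loose; leave it alone.
Not all that is in view belongs to the job. Of the things shaped like the hasp, the grey one is meant.

How it is judged:
By the outcome, as a careful person would: the job done as asked, in the order asked, and still so for the second after the job is handed in, with the robot touching nothing.
It also fails if it takes over 128 s, if anything falls off the work surface, if the arm or the gripper's body presses on something with over 40 N, if the wrist force passes 120 N, or if a joint passes its speed limit or range.

### The arm

A 6-joint arm with a two-finger parallel gripper is mounted at the origin on the work surface. World frame = base frame: x ahead of the robot, y to its left, z up, the work surface at z = 0. Lengths are in m, angles in rad, forces in N, time in s.
With the tool pointing down it reaches from about 0.35 to 0.775 m from the base axis. Payload 5.5 kg.
Tool frame: the origin (TCP) lies between the finger pads; the fingertips stand 17 mm ahead of it and the grasp point (between the pads) lies 2 mm behind it (env.finger_overhang is the distance from the TCP to the fingertips, in m); z points along the fingers, y is the line along which they close (so a half turn about z gives the same grasp; the last joint's range is limited). The gripper opens to 85 mm and grips with 20 to 120 N. Pads are 22 mm wide; open, the fingers measure 114 mm over their backs; the gripper's body (76 mm by 85 mm) begins 54 mm behind the grasp point. The pads swing forward as they close: fully open they stand 13 mm farther back than shut.
Start: joints at [-1.474, 0.313, 0.046, 1.304, 0, 1.431], TCP at [0.135, -0.559, 0.248] pointing down, gripper open.
Joint ranges: [-2.76, 2.76], [-0.86, 1.69], [-1.03, 1.26], [-2.2, 2.34], [-1.47, 1.5], [-3.14, 3.14]. Speed limits (rad/s): [2.57, 2.57, 3.14, 3.14, 3.14, 3.14].

### API

Orientations are given as a unit quaternion [w, x, y, z].
In Python, from workcell import env gives the robot as it stands. The module is installed in compiled form; this text tells all that it offers.
- The arm moves only by the shell command python3 -m pendant 'ROWS' [FORCE]. ROWS is JSON, a list of rows, each a list of 5 numbers: the gripper's target within -1 to 1 (fully open at 1, half-way at 0, shut at -1), then the shift along the tool's x, y, z in m, then the turn about the tool's z in rad. A call has 1 to 8 rows; each row shifts and turns the commanded pose from where the row before left it, along the tool's axes as they then stand; what a row does not reach is not made up. A row lasts 1/8 s, in which the tool goes at most 62.5 mm and 10.7 degrees, less where a joint would pass 70% of its speed; a pose out of reach is approached as far as the arm can. A call with a gripper value outside its range is refused whole. The fingers move at their own pace and stop on an object; FORCE is the grip in N (left out, the last holds). Time passes only in rows, so rows that do not move let the fingers close. It gives the time, the measured TCP pose, the force, the opening and the grip force at its end, in the units of the state.
- env.get_state(): the state, without advancing time (a new reading comes with each control period).
- env.read_camera(name): name is "scene" or "top"; returns the picture (420x560x3 uint8, red, green, blue); there is no depth.
- env.calibration(name): a dict with "K" (3x3 intrinsics, pixels), "distortion" ([k1, k2, p1, p2, k3] as OpenCV has them; the pictures are not rectified), "T" (4x4, takes a point from camera to world coordinates). Camera axes: x right, y down, z forward; pixel columns grow to the right and rows downward; lengths in m; the calibration is good to about 2 mm. A picture is of the moment at which its call begins. calibration takes no time and is no camera call.
- env.hand_in(): hands the job in; it is judged then, once.
Trained networks look in the newest picture that a camera, given by its name, has taken for a name from the list of things; names that differ only in an ending like _2 or _b are one class to them, and where a whole thing is asked for, a point or a joint stands for the part that bears it (a point fixed in the world has none). Each returns a list of dicts, best first, with "score" (0 to 1); they miss things now and then, are a little off and sometimes report something else, mostly with a low value. They report only what shows in the picture. A call takes as long as a camera call. They do not tell look-alikes from the thing itself.
- env.recognise(camera, label): "centre" ([column, row] in pixels, amid what is visible of it).
The state is a dict: "clock": time; "joint_pos": joint angles; "qvel": joint speeds; "tau": joint torques, N m; "tcp_pos": TCP position; "orientation": TCP orientation; "wrist_force": force on the tool from outside, world axes, zero at the start; "ft_torque": the same for the moment, N m; "finger_gap": finger opening in m; "grip_force": force on a finger pad.
Only numpy, scipy, OpenCV 4.12 (cv2) and the standard library are available. Lean on these libraries where they do the work, as an engineer would, in place of code of your own. Each camera call takes 0.05 s, during which the arm holds its last target. There are 200 camera calls.

## Working session

There is one attempt and no reset: what is moved stays moved. The work goes in short steps, Python scripts to look and compute and a shell command to move; the robot and the scene stay as the last step left them, time stands still between calls to the robot, and variables do not carry over. Pictures are saved under pics/ and viewed, at most 14 in all, crops included, and the job is handed in when it is done.

```bash
mkdir -p pics; python3 - <<'E'
from workcell import env
import cv2,numpy as np
for n in("scene","top"):
    im=env.read_camera(n); cv2.imwrite(f"pics/{n}0.png",im[...,::-1])
    c=env.calibration(n); print(n,np.round(c["K"],1).tolist(),np.round(c["distortion"],4),np.round(c["T"],3).tolist())
for l in["hinge","hasp","latch","board","pull","green_pad","blue_pad","hook_eye","padlock","screw_box"]:
    print(l,[(np.round(d["centre"]).tolist(),round(d["score"],2)) for d in env.recognise("top",l)])
print(env.get_state())
E
```

```text
scene [[471.3, 0.0, 281.4], [0.0, 471.3, 204.8], [0.0, 0.0, 1.0]] [-0.0524  0.      0.      0.      0.    ] [[-0.398, 0.575, -0.715, 1.419], [0.917, 0.235, -0.322, 0.32], [-0.017, -0.784, -0.621, 0.81], [0.0, 0.0, 0.0, 1.0]]
top [[543.6, 0.0, 274.2], [0.0, 543.6, 212.3], [0.0, 0.0, 1.0]] [-0.0534  0.      0.      0.      0.    ] [[-0.016, -0.981, 0.193, 0.241], [-1.0, 0.014, -0.011, -0.077], [0.008, -0.193, -0.981, 1.497], [0.0, 0.0, 0.0, 1.0]]
hinge [([276.0, 238.0], 0.84), ([197.0, 179.0], 0.43), ([141.0, 250.0], 0.34)]
hasp [([458.0, 246.0], 0.94), ([461.0, 195.0], 0.86), ([344.0, 180.0], 0.64)]
latch [([139.0, 250.0], 0.71), ([352.0, 240.0], 0.26)]
board [([350.0, 239.0], 0.61)]
pull [([198.0, 176.0], 0.54)]
green_pad [([141.0, 181.0], 0.97)]
blue_pad [([266.0, 180.0], 0.69)]
hook_eye [([200.0, 242.0], 0.5)]
padlock [([84.0, 216.0], 0.8)]
screw_box [([394.0, 236.0], 0.65)]
{'clock': 0.6, 'joint_pos': array([-1.47359106e+00,  3.13157170e-01,  4.61179197e-02,  1.30365576e+00,
        3.37639677e-05,  1.43125610e+00]), 'qvel': array([-0.00111351,  0.00070375,  0.00150478,  0.0017796 ,  0.0004515 ,
        0.00043569]), 'tau': array([-9.54689931e-04, -4.80152857e+01,  2.98663008e+01,  4.36876580e-04,
       -3.02530307e-04,  3.76784257e-06]), 'tcp_pos': array([ 0.13489646, -0.55897815,  0.24835491]), 'orientation': array([5.10018986e-05, 9.93002122e-01, 1.18096497e-01, 1.58060238e-05]), 'wrist_force': array([ 1.10613061, -0.42750187, -0.78490434]), 'ft_torque': array([ 0.01208824, -0.02413723, -0.0079704 ]), 'grip_force': 0.0, 'finger_gap': 0.08524934692040197}
```

```bash
python3 - <<'E'
import cv2
a=cv2.imread("pics/top0.png")[130:300,40:500]
cv2.imwrite("pics/top0c.png",cv2.resize(a,(800,296),interpolation=cv2.INTER_CUBIC))
E
```

```text
(no output)
```

View pics/top0c.png

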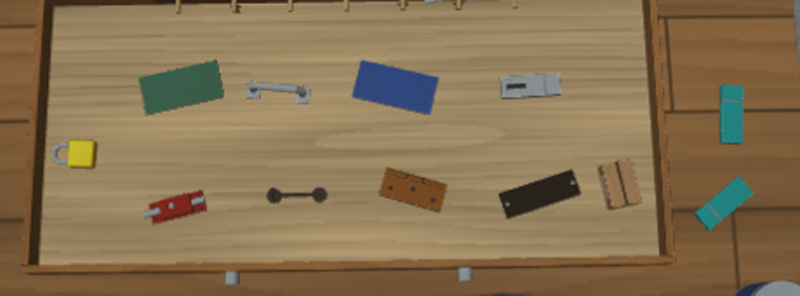

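View pics/scene0.png

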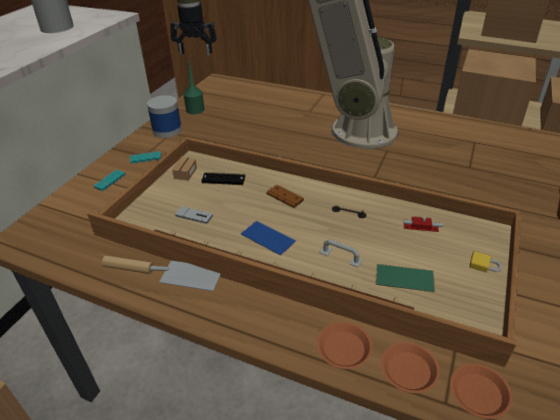

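Candidates: the hasp could be the grey bar (top 344,180), or the two teal look-alikes (458,246) and (461,195), which lie outside the drawer. The grey one is meant. The others are unique: hinge (276,238), latch (141,250), board (350,239), pull (198,178), green pad (141,181), blue pad (266,180). I'll fit silhouettes for the poses and take a close crop to check.

```bash
cat > h.py <<'E'
import cv2,numpy as np
from scipy.optimize import minimize
from workcell import env
# boxes: x0,x1,y0,y1,z0,z1 (mm)
M=dict(hinge=[(-23,23,-50,50,0,12)],hasp=[(-18,18,-48,48,0,10)],
 latch=[(-17,17,-44,44,0,4),(-15,15,-25,25,0,20),(-5,5,-46,54,7,17)],
 board=[(-21,21,-62,62,0,12)],
 pull=[(-14,14,-51,-29,0,4),(-14,14,29,51,0,4),(-6,6,-37,37,30,40),(-5,5,-44,-34,0,36),(-5,5,34,44,0,36)],
 green_pad=[(-32,32,-65,65,0,4)],blue_pad=[(-32,32,-65,65,0,4)])
S=4
def px(P,n):
    c=env.calibration(n);T=np.linalg.inv(c["T"])
    return cv2.projectPoints(np.asarray(P,float).reshape(-1,3),cv2.Rodrigues(T[:3,:3])[0],T[:3,3],c["K"],c["distortion"])[0][:,0]
def ray(uv,z,n):
    c=env.calibration(n);u=cv2.undistortPoints(np.array([[uv]],float),c["K"],c["distortion"])[0,0]
    d=c["T"][:3,:3]@[u[0],u[1],1];o=c["T"][:3,3];return o+d*(z-o[2])/d[2]
def mask(im,k):
    h,s,v=[a.astype(int) for a in cv2.split(cv2.cvtColor(im,cv2.COLOR_RGB2HSV))]
    m={"hinge":(h<16)&(s>150)&(v>40),"hasp":s<50,"latch":((h<6)|(h>172))&(s>150)|(s<40),"board":v<70,"pull":s<60,
       "green_pad":(h>55)&(h<95)&(s>60),"blue_pad":(h>100)&(h<130)&(s>90)}[k]
    return m
def corners(k,x,y,yaw,z0):
    c,s=np.cos(yaw-np.pi/2),np.sin(yaw-np.pi/2);out=[]
    for b in M[k]:
        P=np.array([[i,j,l] for i in b[:2] for j in b[2:4] for l in b[4:]])/1000.
        out.append(np.c_[x+c*P[:,0]-s*P[:,1],y+s*P[:,0]+c*P[:,1],z0+P[:,2]])
    return out
def fit(k,uv,n="top",z0=.006,im=None,r=None,yaws=None):
    im=env.read_camera(n) if im is None else im
    g=ray(uv,z0+.008,n);r=r or 36;o=np.array([int(uv[0])-r,int(uv[1])-r])
    cr=im[o[1]:o[1]+2*r,o[0]:o[0]+2*r];cr=cv2.resize(cr,None,fx=S,fy=S,interpolation=cv2.INTER_CUBIC)
    m=mask(cr,k).astype(np.uint8);m=cv2.morphologyEx(m,cv2.MORPH_OPEN,np.ones((3,3)))
    nc,l,st,_=cv2.connectedComponentsWithStats(m)
    for i in range(1,nc):
        if st[i,4]<120:m[l==i]=0
    mf=cv2.GaussianBlur(m.astype(np.float32),(0,0),4)
    def render(p):
        q=np.zeros(m.shape,np.uint8)
        for C in corners(k,*p,z0):
            h=cv2.convexHull(((px(C,n)-o+.5)*S-.5).astype(np.float32))
            cv2.fillConvexPoly(q,np.round(h*16).astype(np.int32),1,shift=4)
        return q
    f=lambda v:float(((cv2.GaussianBlur(render((v[0]/1e3,v[1]/1e3,v[2]/100)).astype(np.float32),(0,0),4)-mf)**2).sum())
    best=None
    for a in (yaws or np.pi/2+np.array([-.5,-.25,0,.25,.5])):
      for da in ([0,np.pi] if k=="latch" else [0]):
        v0=[g[0]*1e3,g[1]*1e3,(a+da)*100]
        R=minimize(f,v0,method="Nelder-Mead",options=dict(initial_simplex=np.array([v0]*4)+np.array([[0,0,0],[8,0,0],[0,8,0],[0,0,12]]),xatol=.05,fatol=.1,maxiter=200))
        if best is None or R.fun<best.fun:best=R
    p=np.array([best.x[0]/1e3,best.x[1]/1e3,best.x[2]/100]);q=render(p)
    iou=(q&m).sum()/max((q|m).sum(),1)
    vis=cr.copy()
    cs,_=cv2.findContours(q,cv2.RETR_EXTERNAL,cv2.CHAIN_APPROX_NONE);cv2.drawContours(vis,cs,-1,(255,0,255),1)
    return p,round(float(iou),3),vis
def yaw():
    w,x,y,z=env.get_state()["orientation"];return 2*np.arctan2(y,x)
def go(x,y,z,a):
    """tool-frame shift and turn to reach world pose (a = yaw of tool x)"""
    s=env.get_state();t=yaw();d=np.array([x,y,z])-s["tcp_pos"]
    turn=-((a-t+np.pi)%(2*np.pi)-np.pi)
    f=lambda t:[round(1e3*v,1) for v in (d[0]*np.cos(t)+d[1]*np.sin(t), d[0]*np.sin(t)-d[1]*np.cos(t), -d[2])]
    print("shift(old yaw)",f(t),"shift(after turn)",f(a),"turn",round(turn,3),"gap",round(s["finger_gap"]*1e3,1),"clock",round(s["clock"],2),"j",np.round(s["joint_pos"],2))
E
python3 - <<'E'
from h import *
im=env.read_camera("top")
V=[]
for k,uv in dict(hinge=(276,238),hasp=(344,180),latch=(141,249),board=(350,240),pull=(198,178),green_pad=(142,181),blue_pad=(266,180)).items():
    p,i,v=fit(k,uv,im=im);print(k,np.round(p,4),i);V.append(cv2.resize(v,(200,200)))
V.append(V[0]*0)
cv2.imwrite("pics/fit0.png",np.vstack([np.hstack(V[:4]),np.hstack(V[4:])])[...,::-1])
E
```

```text
hinge [ 0.4587 -0.1006  1.2688] 0.847
hasp [ 0.6267 -0.2943  1.6227] 0.927Traceback (most recent call last):
  File "<stdin>", line 5, in <module>
  File "h.py", line 48, in fit
    R=minimize(f,v0,method="Nelder-Mead",options=dict(initial_simplex=np.array([v0]*4)+np.array([[0,0,0],[8,0,0],[0,8,0],[0,0,12]]),xatol=.05,fatol=.1,maxiter=200))
    res = _minimize_neldermead(fun, x0, args, callback, bounds=bounds,
                               **options)
    fxr = func(xr)
    fx = function(np.copy(x), *(wrapper_args + args))
  File "h.py", line 43, in <lambda>
    f=lambda v:float(((cv2.GaussianBlur(render((v[0]/1e3,v[1]/1e3,v[2]/100)).astype(np.float32),(0,0),4)-mf)**2).sum())
                                        ~~~~~~^^^^^^^^^^^^^^^^^^^^^^^^^^^^^^
  File "h.py", line 40, in render
    h=cv2.convexHull(((px(C,n)-o+.5)*S-.5).astype(np.float32))
                       ~~^^^^^
  File "h.py", line 12, in px
    c=env.calibration(n);T=np.linalg.inv(c["T"])
ValueError: time passes only in moves, steps and waits
```

```bash
sed -i 's/env.calibration(n)/CAL[n]/; s/^S=4/S=4\nCAL={n:env.calibration(n) for n in ("top","scene")}/' h.py
cat > all.py <<'E'
from h import *
im=env.read_camera("top")
V=[]
for k,uv in dict(hinge=(276,238),hasp=(344,180),latch=(141,249),board=(350,240),pull=(198,178),green_pad=(142,181),blue_pad=(266,180)).items():
    p,i,v=fit(k,uv,im=im);print(k,np.round(p,4),i);V.append(cv2.resize(v,(200,200)))
V.append(V[0]*0)
cv2.imwrite("pics/fit0.png",np.vstack([np.hstack(V[:4]),np.hstack(V[4:])])[...,::-1])
E
time python3 all.py
```

```text
hinge [ 0.4587 -0.1006  1.2688] 0.845
hasp [ 0.6266 -0.2943  1.6219] 0.924
latch [0.4371 0.2728 1.8177] 0.704
board [ 0.4487 -0.3014  1.8811] 0.887
pull [0.6221 0.1152 1.4634] 0.89
green_pad [0.6329 0.2726 1.7904] 0.909
blue_pad [ 0.628  -0.0747  1.3193] 0.92
real	0m2.435s
user	0m2.744s
sys	0m0.060s
```

View pics/fit0.png

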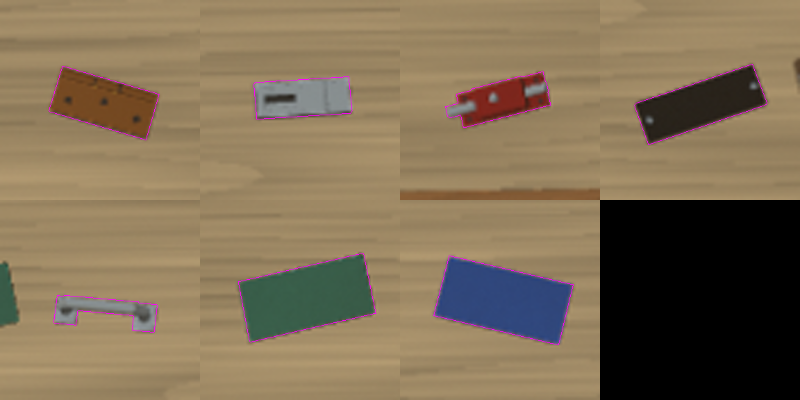

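```bash
python3 -c "
from h import *
print(env.finger_overhang); go(.4587,-.1006,.12,1.2688)"
```

```text
0.017
shift(old yaw) [np.float64(422.3), np.float64(-369.7), np.float64(128.4)] shift(after turn) [np.float64(534.0), np.float64(172.8), np.float64(128.4)] turn -1.032 gap 85.5 clock 0.7 j [-1.47  0.31  0.05  1.3   0.    1.43]
```

```bash
python3 -m pendant '[[0.6,0.035,-0.031,0,0],[0.6,0.035,-0.031,0,0],[0.6,0.035,-0.031,0,0],[0.6,0.035,-0.031,0,0],[0.6,0.035,-0.031,0,0],[0.6,0.035,-0.031,0,0]]' 60
python3 -m pendant '[[0.6,0.035,-0.031,0,0],[0.6,0.035,-0.031,0,0],[0.6,0.035,-0.031,0,0],[0.6,0.035,-0.031,0,0],[0.6,0.035,-0.031,0,0],[0.6,0.035,-0.031,0,0]]'
python3 -m pendant '[[0.6,0,0,0.02,-0.172],[0.6,0,0,0.02,-0.172],[0.6,0,0,0.02,-0.172],[0.6,0,0,0.02,-0.172],[0.6,0,0,0.02,-0.172],[0.6,0,0,0.02,-0.172],[0.6,0,0,0,0],[0.6,0,0,0,0]]'
python3 -c "
from h import *
go(.4587,-.1006,.024,1.2688)"
```

```text
clock: 1.45
tcp_pos: [0.2961, -0.3277, 0.2485]
orientation: [0.0, 0.993, 0.118, 0.0]
wrist_force: [1.3, 0.0, -0.2]
finger_gap: 0.0686
grip_force: 0.0
clock: 2.2
tcp_pos: [0.4567, -0.0975, 0.2486]
orientation: [0.0, 0.993, 0.118, 0.0]
wrist_force: [0.5, -1.2, -0.2]
finger_gap: 0.0684
grip_force: 0.0
clock: 3.2
tcp_pos: [0.4563, -0.099, 0.129]
orientation: [0.0, 0.806, 0.592, 0.0]
wrist_force: [0.8, -0.1, -0.1]
finger_gap: 0.068
grip_force: 0.0
shift(old yaw) [np.float64(-0.8), np.float64(2.8), np.float64(105.0)] shift(after turn) [np.float64(-0.8), np.float64(2.8), np.float64(105.0)] turn -0.003 gap 68.0 clock 3.2 j [-0.39  0.18 -0.43  0.96 -0.    1.49]
```

```bash
python3 -m pendant '[[0.6,-0.001,0.003,0.03,-0.003],[0.6,0,0,0.03,0],[0.6,0,0,0.025,0],[0.6,0,0,0.012,0],[0.6,0,0,0.008,0],[0.6,0,0,0,0],[-1,0,0,0,0],[-1,0,0,0,0]]' 60
python3 -m pendant '[[-1,0,0,0,0],[-1,0,0,0,0],[-1,0,0,0,0]]'
python3 -m pendant '[[-1,0,0,-0.005,0],[-1,0,0,-0.02,0],[-1,0,0,-0.035,0],[-1,0,0,-0.035,0],[-1,0,0,0,0],[-1,0,0,0,0]]'
python3 -c "
from h import *
go(.6329,.2726,.12,1.7904)
im=env.read_camera('scene');cv2.imwrite('pics/s1.png',cv2.resize(im[100:260,180:400],(660,480))[...,::-1])"
```

```text
clock: 4.2
tcp_pos: [0.459, -0.1009, 0.0245]
orientation: [0.001, 0.805, 0.594, 0.0]
wrist_force: [-2.6, 0.4, 7.8]
finger_gap: 0.044
grip_force: 60.7
clock: 4.58
tcp_pos: [0.4591, -0.101, 0.0246]
orientation: [0.001, 0.805, 0.594, 0.0]
wrist_force: [-1.4, 0.5, 7.1]
finger_gap: 0.0437
grip_force: 60.7
clock: 5.32
tcp_pos: [0.4578, -0.1004, 0.1174]
orientation: [-0.0, 0.805, 0.594, -0.0]
wrist_force: [-0.8, -0.5, -4.2]
finger_gap: 0.0437
grip_force: 62.2
shift(old yaw) [np.float64(408.1), np.float64(57.4), np.float64(-2.6)] shift(after turn) [np.float64(325.9), np.float64(252.2), np.float64(-2.6)] turn -0.519 gap 43.7 clock 5.33 j [-0.39  0.2  -0.45  0.93 -0.    1.48]
```

View pics/s1.png

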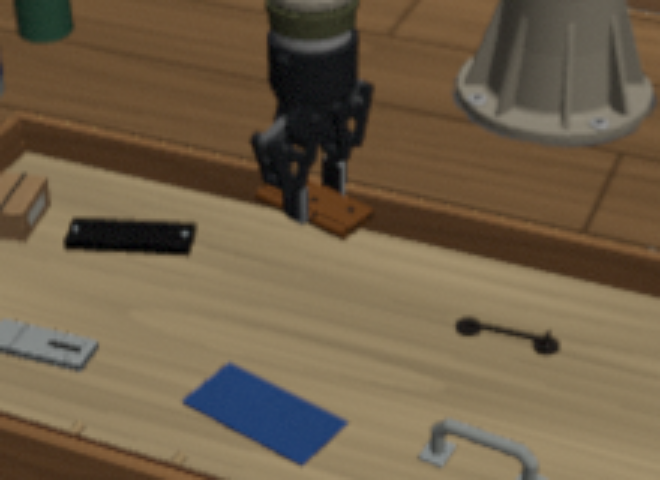

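```bash
python3 -m pendant '[[-1,0.03,0.004,0,0],[-1,0.05,0.007,0,0],[-1,0.055,0.008,0,0],[-1,0.055,0.008,0,0],[-1,0.055,0.008,0,0],[-1,0.055,0.008,0,0],[-1,0.055,0.008,0,0],[-1,0.03,0.004,0,0]]'
python3 -m pendant '[[-1,0.018,0.002,0,0],[-1,0,0,0,-0.13],[-1,0,0,0,-0.13],[-1,0,0,0,-0.13],[-1,0,0,0,-0.13],[-1,0,0,0,0],[-1,0,0,0,0]]'
python3 -c "
from h import *
go(.6329,.2726,.0295,1.7904)"
```

```text
clock: 6.38
tcp_pos: [0.6241, 0.2535, 0.1153]
orientation: [-0.001, 0.804, 0.595, -0.001]
wrist_force: [0.2, -1.1, -2.8]
finger_gap: 0.0436
grip_force: 62.2
clock: 7.25
tcp_pos: [0.631, 0.2674, 0.1168]
orientation: [-0.001, 0.626, 0.78, -0.001]
wrist_force: [-0.4, -0.2, -3.7]
finger_gap: 0.0438
grip_force: 62.2
shift(old yaw) [np.float64(4.6), np.float64(3.0), np.float64(87.3)] shift(after turn) [np.float64(4.6), np.float64(3.0), np.float64(87.3)] turn -0.001 gap 43.8 clock 7.25 j [ 0.28  0.59  0.15  1.13 -0.    1.64]
```

```bash
python3 -m pendant '[[-1,0.005,0.003,0.03,0],[-1,0,0,0.03,0],[-1,0,0,0.02,0],[-1,0,0,0.004,0],[-1,0,0,0,0],[-1,0,0,0,0]]'
python3 -c "
from h import *
go(.6329,.2726,.0295,1.7904)"
```

```text
clock: 8.0
tcp_pos: [0.6344, 0.2734, 0.0356]
orientation: [0.001, 0.625, 0.781, 0.001]
wrist_force: [1.2, -0.2, -3.9]
finger_gap: 0.0435
grip_force: 62.2
shift(old yaw) [np.float64(-0.5), np.float64(-1.7), np.float64(6.1)] shift(after turn) [np.float64(-0.5), np.float64(-1.7), np.float64(6.1)] turn 0.001 gap 43.5 clock 8.0 j [ 0.29  0.65  0.06  0.97 -0.    1.64]
```

```bash
python3 -m pendant '[[-1,-0.001,-0.0015,0.003,0],[-1,0,0,0.001,0],[-1,0,0,0.001,0],[-1,0,0,0,0]]'
python3 -m pendant '[[-1,0,0,0.001,0],[-1,0,0,0.001,0],[-1,0,0,0,0]]'
```

```text
clock: 8.5
tcp_pos: [0.6322, 0.2718, 0.0292]
orientation: [-0.0, 0.625, 0.781, -0.0]
wrist_force: [-0.7, -0.6, -3.4]
finger_gap: 0.0433
grip_force: 62.2
clock: 8.88
tcp_pos: [0.6323, 0.2719, 0.0286]
orientation: [0.0, 0.625, 0.781, 0.0]
wrist_force: [-3.5, -1.3, 4.6]
finger_gap: 0.0439
grip_force: 63.4
```

```bash
python3 -m pendant '[[-0.05,0,0,0,0],[0.2,0,0,0,0],[0.6,0,0,0,0],[0.6,0,0,-0.02,0],[0.6,0,0,-0.04,0],[0.6,0,0,-0.04,0],[0.6,0,0,0,0]]'
python3 -c "
from h import *
go(.6267,-.2943,.13,1.622)"
```

```text
clock: 9.75
tcp_pos: [0.6351, 0.2727, 0.1318]
orientation: [0.002, 0.625, 0.781, 0.003]
wrist_force: [0.4, 0.8, 0.1]
finger_gap: 0.0683
grip_force: 0.0
shift(old yaw) [np.float64(-551.4), np.float64(-132.5), np.float64(1.8)] shift(after turn) [np.float64(-565.8), np.float64(-37.4), np.float64(1.8)] turn 0.17 gap 68.3 clock 9.75 j [ 0.29  0.58  0.17  1.16 -0.    1.64]
```

```bash
python3 -m pendant '[[0.6,0,0,0,0.17],[0.6,-0.05,-0.0033,0,0],[0.6,-0.055,-0.0036,0,0],[0.6,-0.055,-0.0036,0,0],[0.6,-0.055,-0.0036,0,0],[0.6,-0.055,-0.0036,0,0],[0.6,-0.055,-0.0036,0,0]]'
python3 -m pendant '[[0.6,-0.055,-0.0036,0,0],[0.6,-0.055,-0.0036,0,0],[0.6,-0.055,-0.0036,0,0],[0.6,-0.05,-0.0033,0,0],[0.6,-0.026,-0.0018,0,0],[0.6,0,0,0,0],[0.6,0,0,0,0]]'
python3 -c "
from h import *
p,i,v=fit('hinge',(142,181),z0=.010);print(p,i)
go(.6267,-.2943,.028,1.622)
cv2.imwrite('pics/f1.png',v[...,::-1])"
```

```text
clock: 10.62
tcp_pos: [0.627, -0.0555, 0.1262]
orientation: [-0.0, 0.689, 0.725, -0.0]
wrist_force: [0.7, 0.8, 0.9]
finger_gap: 0.0684
grip_force: 0.0
clock: 11.5
tcp_pos: [0.6238, -0.2938, 0.1267]
orientation: [-0.001, 0.688, 0.725, 0.0]
wrist_force: [0.4, -0.1, -0.1]
finger_gap: 0.0682
grip_force: 0.0
[0.63256341 0.27154657 1.80032247] 0.782
shift(old yaw) [np.float64(-0.9), np.float64(2.7), np.float64(99.0)] shift(after turn) [np.float64(-0.9), np.float64(2.7), np.float64(99.0)] turn 0.002 gap 68.1 clock 11.55 j [-0.56  0.59  0.18  1.16  0.    0.96]
```

View pics/f1.png

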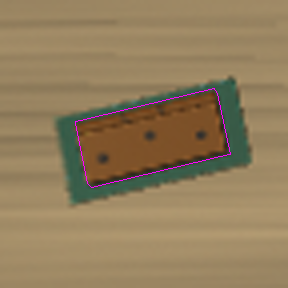

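```bash
python3 -m pendant '[[0.4,-0.001,0.0025,0.03,0],[0.4,0,0,0.03,0],[0.4,0,0,0.02,0],[0.4,0,0,0.012,0],[0.4,0,0,0.005,0],[0.4,0,0,0,0],[0.4,0,0,0,0]]'
python3 -c "
from h import *
go(.6267,-.2943,.0275,1.622)"
```

```text
clock: 12.42
tcp_pos: [0.6271, -0.2965, 0.0314]
orientation: [0.001, 0.689, 0.725, 0.0]
wrist_force: [-0.1, 0.0, 0.4]
finger_gap: 0.0596
grip_force: 0.0
shift(old yaw) [np.float64(2.2), np.float64(-0.3), np.float64(3.9)] shift(after turn) [np.float64(2.2), np.float64(-0.3), np.float64(3.9)] turn -0.0 gap 59.6 clock 12.43 j [-0.56  0.66  0.06  0.97 -0.    0.96]
```

```bash
python3 -m pendant '[[0.4,0.002,0,0.004,0],[0.4,0,0,0,0],[-1,0,0,0,0],[-1,0,0,0,0],[-1,0,0,0,0],[-1,0,0,0,0]]'
python3 -m pendant '[[-1,0,0,-0.005,0],[-1,0,0,-0.02,0],[-1,0,0,-0.04,0],[-1,0,0,-0.04,0],[-1,0,0,0,0],[-1,0,0,0,0]]'
python3 -c "
from h import *
go(.6329,.272,.13,1.795)"
```

```text
clock: 13.18
tcp_pos: [0.6266, -0.2944, 0.0268]
orientation: [0.0, 0.689, 0.725, 0.0]
wrist_force: [-0.7, -0.3, 3.9]
finger_gap: 0.0336
grip_force: 60.3
clock: 13.92
tcp_pos: [0.6259, -0.2939, 0.1303]
orientation: [-0.001, 0.689, 0.725, -0.0]
wrist_force: [-0.1, -0.8, -2.1]
finger_gap: 0.0339
grip_force: 60.0
shift(old yaw) [np.float64(564.8), np.float64(35.9), np.float64(0.3)] shift(after turn) [np.float64(550.2), np.float64(132.7), np.float64(0.3)] turn -0.173 gap 33.9 clock 13.93 j [-0.55  0.59  0.19  1.17 -0.    0.96]
```

```bash
python3 -m pendant '[[-1,0.03,0.002,0,0],[-1,0.05,0.003,0,0],[-1,0.055,0.0035,0,0],[-1,0.055,0.0035,0,0],[-1,0.055,0.0035,0,0],[-1,0.055,0.0035,0,0],[-1,0.055,0.0035,0,0],[-1,0.055,0.0035,0,0]]'
python3 -m pendant '[[-1,0.055,0.0035,0,0],[-1,0.05,0.0035,0,0],[-1,0.035,0.002,0,0],[-1,0.0148,0.001,0,0],[-1,0,0,0,-0.087],[-1,0,0,0,-0.086],[-1,0,0,0,0],[-1,0,0,0,0]]'
python3 -m pendant '[[-1,0,0,0.03,0],[-1,0,0,0.03,0],[-1,0,0,0.015,0],[-1,0,0,0.004,0],[-1,0,0,0,0],[-1,0,0,0,0]]'
python3 -c "
from h import *
go(.6329,.272,.0428,1.795)"
```

```text
clock: 14.92
tcp_pos: [0.6299, 0.1183, 0.1288]
orientation: [-0.001, 0.689, 0.725, -0.001]
wrist_force: [-0.1, -0.3, -1.5]
finger_gap: 0.0337
grip_force: 60.0
clock: 15.92
tcp_pos: [0.6333, 0.2709, 0.1305]
orientation: [-0.0, 0.625, 0.781, -0.001]
wrist_force: [0.2, -0.1, -1.2]
finger_gap: 0.0337
grip_force: 60.0
clock: 16.68
tcp_pos: [0.6345, 0.272, 0.0537]
orientation: [0.001, 0.624, 0.782, 0.001]
wrist_force: [0.2, -0.6, -1.3]
finger_gap: 0.0336
grip_force: 60.0
shift(old yaw) [np.float64(0.4), np.float64(-1.5), np.float64(10.9)] shift(after turn) [np.float64(0.4), np.float64(-1.5), np.float64(10.9)] turn -0.0 gap 33.6 clock 16.68 j [ 0.29  0.64  0.07  1.   -0.    1.64]
```

```bash
python3 -m pendant '[[-1,0,-0.001,0.006,0],[-1,0,0,0.003,0],[-1,0,0,0.001,0],[-1,0,0,0,0],[-1,0,0,0,0]]'
python3 -m pendant '[[-1,0,0,0.001,0],[-1,0,0,0,0],[-1,0,0,0,0]]'
```

```text
clock: 17.3
tcp_pos: [0.6324, 0.2715, 0.0428]
orientation: [0.0, 0.624, 0.782, -0.0]
wrist_force: [-3.2, -0.5, 5.5]
finger_gap: 0.0339
grip_force: 60.7
clock: 17.68
tcp_pos: [0.6324, 0.2715, 0.0427]
orientation: [0.0, 0.624, 0.782, 0.0]
wrist_force: [-5.6, -2.1, 10.0]
finger_gap: 0.0339
grip_force: 61.3
```

```bash
python3 -m pendant '[[-1,0,0,-0.001,0],[-0.15,0,0,0,0],[0.1,0,0,0,0],[0.5,0,0,-0.003,0],[0.5,0,0,-0.02,0],[0.5,0,0,-0.04,0],[0.5,0,0,-0.04,0],[0.5,0,0,0,0]]'
python3 -c "
from h import *
go(.4371,.2728,.13,1.8177)"
```

```text
clock: 18.68
tcp_pos: [0.6352, 0.2723, 0.1499]
orientation: [0.002, 0.624, 0.782, 0.003]
wrist_force: [0.7, -0.2, -0.1]
finger_gap: 0.0642
grip_force: 0.0
shift(old yaw) [np.float64(44.5), np.float64(-193.0), np.float64(19.9)] shift(after turn) [np.float64(48.9), np.float64(-192.0), np.float64(19.9)] turn -0.023 gap 64.2 clock 18.68 j [ 0.29  0.57  0.2   1.19 -0.    1.64]
```

```bash
python3 -m pendant '[[0.4,0.009,-0.0384,0,-0.023],[0.4,0.01,-0.0384,0,0],[0.4,0.01,-0.0384,0,0],[0.4,0.01,-0.0384,0,0],[0.4,0.01,-0.0384,0,0],[0.4,0,0,0.02,0],[0.4,0,0,0,0],[0.4,0,0,0,0]]'
python3 -c "
from h import *
p,i,v=fit('hasp',(142,180),z0=.022);print(p,i)
p,i,v2=fit('latch',(141,249));print(p,i)
cv2.imwrite('pics/f2.png',np.hstack([v,v2])[...,::-1])
go(.4371,.2728,.035,1.8177)"
```

```text
clock: 19.68
tcp_pos: [0.4348, 0.273, 0.1253]
orientation: [-0.0, 0.615, 0.789, -0.0]
wrist_force: [-0.5, 0.7, -0.3]
finger_gap: 0.0597
grip_force: 0.0
[0.63363945 0.27247277 1.80355012] 0.803
[0.42834689 0.2824066  5.21593708] 0.422
shift(old yaw) [np.float64(-0.7), np.float64(1.8), np.float64(90.6)] shift(after turn) [np.float64(-0.7), np.float64(1.8), np.float64(90.6)] turn -0.0 gap 59.9 clock 19.77 j [ 0.4   0.27 -0.33  0.97 -0.    1.73]
```

View pics/f2.png

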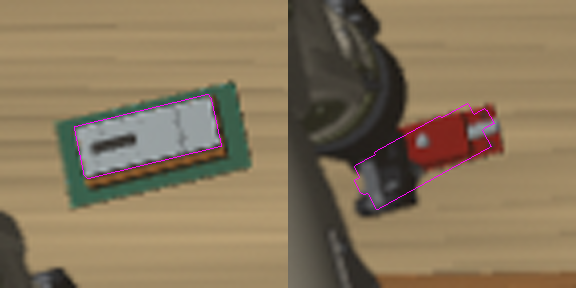

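```bash
python3 -m pendant '[[0.4,-0.001,0.002,0.03,0],[0.4,0,0,0.03,0],[0.4,0,0,0.02,0],[0.4,0,0,0.006,0],[0.4,0,0,0,0],[0.4,0,0,0,0]]'
python3 -c "
from h import *
go(.4371,.2728,.035,1.8177)"
```

```text
clock: 20.52
tcp_pos: [0.4375, 0.2728, 0.0402]
orientation: [0.0, 0.615, 0.789, 0.001]
wrist_force: [0.4, 0.1, 1.2]
finger_gap: 0.0598
grip_force: 0.0
shift(old yaw) [np.float64(0.1), np.float64(-0.4), np.float64(5.2)] shift(after turn) [np.float64(0.1), np.float64(-0.4), np.float64(5.2)] turn 0.0 gap 59.8 clock 20.52 j [ 0.4   0.36 -0.44  0.77 -0.    1.73]
```

```bash
python3 -m pendant '[[0.4,0,0,0.005,0],[0.4,0,0,0,0],[-1,0,0,0,0],[-1,0,0,0,0],[-1,0,0,0,0],[-1,0,0,0,0]]' 50
python3 -m pendant '[[-1,0,0,-0.005,0],[-1,0,0,-0.02,0],[-1,0,0,-0.04,0],[-1,0,0,-0.04,0],[-1,0,0,0,0],[-1,0,0,0,0]]'
python3 -c "
from h import *
go(.633,.2722,.13,1.797)
im=env.read_camera('scene');cv2.imwrite('pics/s2.png',cv2.resize(im[140:300,340:560],(660,480))[...,::-1])"
```

```text
clock: 21.28
tcp_pos: [0.4369, 0.2726, 0.0346]
orientation: [0.0, 0.615, 0.789, 0.0]
wrist_force: [-0.2, -0.1, 4.0]
finger_gap: 0.0283
grip_force: 50.1
clock: 22.02
tcp_pos: [0.4359, 0.2722, 0.1384]
orientation: [-0.0, 0.615, 0.789, -0.001]
wrist_force: [0.2, -0.5, -3.2]
finger_gap: 0.0285
grip_force: 49.8
shift(old yaw) [np.float64(-48.2), np.float64(191.1), np.float64(8.4)] shift(after turn) [np.float64(-44.2), np.float64(192.1), np.float64(8.4)] turn 0.021 gap 28.5 clock 22.02 j [ 0.4   0.26 -0.31  1.01 -0.    1.73]
```

View pics/s2.png

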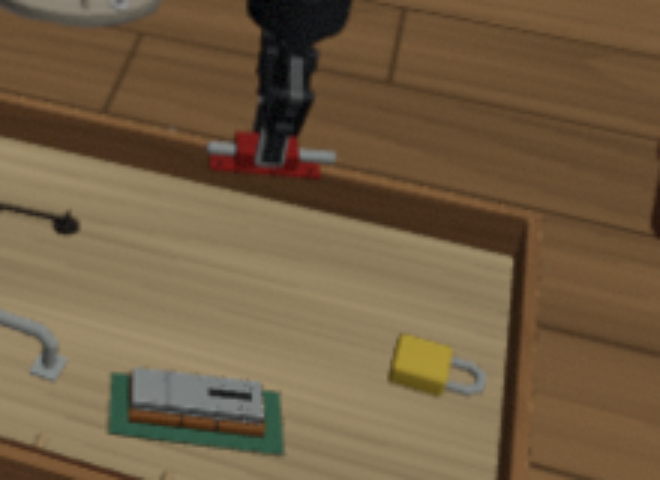

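```bash
python3 -m pendant '[[-1,-0.008,0.03,0,0.021],[-1,-0.009,0.04,0,0],[-1,-0.009,0.04,0,0],[-1,-0.009,0.04,0,0],[-1,-0.0092,0.042,0,0],[-1,0,0,0.02,0],[-1,0,0,0,0],[-1,0,0,0,0]]'
python3 -m pendant '[[-1,0,0,0.02,0],[-1,0,0,0.02,0],[-1,0,0,0,0],[-1,0,0,0,0]]'
python3 -c "
from h import *
go(.633,.2722,.0606,1.797)"
```

```text
clock: 23.08
tcp_pos: [0.6325, 0.2729, 0.1182]
orientation: [-0.001, 0.623, 0.782, -0.001]
wrist_force: [0.6, -0.1, -2.0]
finger_gap: 0.0281
grip_force: 50.2
clock: 23.58
tcp_pos: [0.6339, 0.2734, 0.0806]
orientation: [0.0, 0.623, 0.782, 0.001]
wrist_force: [0.3, 0.1, -1.6]
finger_gap: 0.0283
grip_force: 50.2
shift(old yaw) [np.float64(-1.0), np.float64(-1.2), np.float64(20.0)] shift(after turn) [np.float64(-1.0), np.float64(-1.2), np.float64(20.0)] turn 0.0 gap 28.3 clock 23.57 j [ 0.29  0.62  0.11  1.06 -0.    1.64]
```

```bash
python3 -m pendant '[[-1,-0.001,-0.001,0.01,0],[-1,0,0,0.005,0],[-1,0,0,0.002,0],[-1,0,0,0.001,0],[-1,0,0,0,0],[-1,0,0,0,0]]'
python3 -m pendant '[[-1,0,0,0.001,0],[-1,0,0,0,0],[-1,0,0,0,0]]'
```

```text
clock: 24.32
tcp_pos: [0.633, 0.2719, 0.0615]
orientation: [0.0, 0.623, 0.782, 0.0]
wrist_force: [-1.0, 0.8, -1.4]
finger_gap: 0.0283
grip_force: 50.2
clock: 24.7
tcp_pos: [0.6331, 0.2719, 0.0607]
orientation: [0.0, 0.623, 0.782, 0.0]
wrist_force: [-0.3, -0.6, 0.5]
finger_gap: 0.028
grip_force: 50.5
```

```bash
python3 -m pendant '[[-1,0,0,0.0005,0],[-1,0,0,0,0],[-0.3,0,0,0,0],[0,0,0,0,0],[0.5,0,0,0,0],[0.5,0,0,-0.02,0],[0.5,0,0,-0.04,0],[0.5,0,0,-0.02,0]]'
python3 -c "
from h import *
go(.4487,-.3014,.13,1.8811)"
```

```text
clock: 25.7
tcp_pos: [0.6338, 0.2722, 0.1417]
orientation: [0.001, 0.623, 0.782, 0.001]
wrist_force: [0.2, 0.5, -0.5]
finger_gap: 0.0642
grip_force: 0.0
shift(old yaw) [np.float64(-517.5), np.float64(-308.9), np.float64(11.7)] shift(after turn) [np.float64(-489.7), np.float64(-351.4), np.float64(11.7)] turn -0.084 gap 64.2 clock 25.7 j [ 0.29  0.58  0.19  1.18 -0.    1.63]
```

```bash
python3 -m pendant '[[0.6,0,0,0,-0.084],[0.6,-0.03,-0.0215,0,0],[0.6,-0.042,-0.03,0,0],[0.6,-0.042,-0.03,0,0],[0.6,-0.042,-0.03,0,0],[0.6,-0.042,-0.03,0,0],[0.6,-0.042,-0.03,0,0],[0.6,-0.042,-0.03,0,0]]'
python3 -m pendant '[[0.6,-0.042,-0.03,0,0],[0.6,-0.042,-0.03,0,0],[0.6,-0.042,-0.03,0,0],[0.6,-0.042,-0.03,0,0],[0.6,-0.04,-0.03,0,0],[0.6,0,0,0.02,0],[0.6,0,0,0,0],[0.6,0,0,0,0]]'
python3 -c "
from h import *
p,i,v=fit('latch',(142,180),z0=.032);print(p,i)
cv2.imwrite('pics/f3.png',v[...,::-1])
go(.4487,-.3014,.0265,1.8811)"
```

```text
clock: 26.7
tcp_pos: [0.5264, -0.0596, 0.1397]
orientation: [0.0, 0.589, 0.808, 0.0]
wrist_force: [1.0, -1.0, -0.3]
finger_gap: 0.0686
grip_force: 0.0
clock: 27.7
tcp_pos: [0.4477, -0.3015, 0.12]
orientation: [-0.0, 0.589, 0.808, 0.0]
wrist_force: [-0.3, -0.1, 0.6]
finger_gap: 0.0681
grip_force: 0.0
[0.63428791 0.2686425  1.77550323] 0.711
shift(old yaw) [np.float64(-0.0), np.float64(0.7), np.float64(93.8)] shift(after turn) [np.float64(-0.0), np.float64(0.7), np.float64(93.8)] turn 0.001 gap 68.4 clock 27.75 j [-0.74  0.32 -0.27  0.98 -0.    0.52]
```

View pics/f3.png

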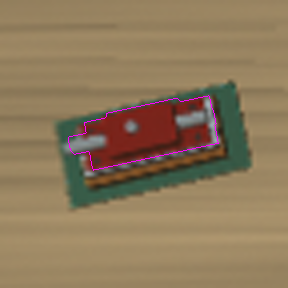

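```bash
python3 -m pendant '[[0.5,0,0.0005,0.03,0],[0.5,0,0,0.03,0],[0.5,0,0,0.02,0],[0.5,0,0,0.008,0],[0.5,0,0,0,0],[0.5,0,0,0,0]]'
python3 -c "
from h import *
go(.4487,-.3014,.0265,1.8811)"
```

```text
clock: 28.5
tcp_pos: [0.4489, -0.3023, 0.0329]
orientation: [0.001, 0.589, 0.808, -0.0]
wrist_force: [0.1, -0.4, 0.5]
finger_gap: 0.0642
grip_force: 0.0
shift(old yaw) [np.float64(0.9), np.float64(0.1), np.float64(6.4)] shift(after turn) [np.float64(0.9), np.float64(0.1), np.float64(6.4)] turn 0.0 gap 64.2 clock 28.5 j [-0.74  0.41 -0.38  0.78 -0.    0.52]
```

```bash
python3 -m pendant '[[0.5,0.001,0,0.006,0],[0.5,0,0,0,0],[-1,0,0,0,0],[-1,0,0,0,0],[-1,0,0,0,0],[-1,0,0,0,0]]' 50
python3 -m pendant '[[-1,0,0,-0.005,0],[-1,0,0,-0.02,0],[-1,0,0,-0.04,0],[-1,0,0,-0.04,0],[-1,0,0,0,0],[-1,0,0,0,0]]'
python3 -c "
from h import *
go(.628,-.0747,.12,1.3193)"
```

```text
clock: 29.25
tcp_pos: [0.448, -0.3011, 0.0262]
orientation: [0.0, 0.589, 0.808, -0.0]
wrist_force: [-0.8, 0.0, 5.1]
finger_gap: 0.0399
grip_force: 51.0
clock: 30.0
tcp_pos: [0.4474, -0.3005, 0.1302]
orientation: [-0.0, 0.589, 0.808, 0.0]
wrist_force: [0.4, 0.2, -2.0]
finger_gap: 0.0406
grip_force: 50.7
shift(old yaw) [np.float64(159.9), np.float64(240.9), np.float64(10.2)] shift(after turn) [np.float64(263.6), np.float64(118.8), np.float64(10.2)] turn 0.561 gap 40.6 clock 30.0 j [-0.74  0.31 -0.26  1.   -0.    0.52]
```

```bash
python3 -m pendant '[[-1,0.02,0.03,0,0],[-1,0.028,0.042,0,0],[-1,0.028,0.042,0,0],[-1,0.028,0.042,0,0],[-1,0.028,0.042,0,0],[-1,0.028,0.043,0,0],[-1,0,0,0.01,0.14]]'
python3 -m pendant '[[-1,0,0,0.01,0.14],[-1,0,0,0.01,0.14],[-1,0,0,0.01,0.141],[-1,0,0,0,0],[-1,0,0,0,0]]'
python3 -c "
from h import *
go(.628,-.0747,.0302,1.3193)"
```

```text
clock: 30.88
tcp_pos: [0.6299, -0.0716, 0.1189]
orientation: [-0.001, 0.644, 0.765, 0.0]
wrist_force: [-0.7, 0.2, -1.3]
finger_gap: 0.0402
grip_force: 50.8
clock: 31.5
tcp_pos: [0.6279, -0.0749, 0.0899]
orientation: [-0.001, 0.789, 0.614, -0.001]
wrist_force: [1.0, -0.2, -0.5]
finger_gap: 0.0401
grip_force: 50.8
shift(old yaw) [np.float64(0.2), np.float64(0.0), np.float64(59.7)] shift(after turn) [np.float64(0.2), np.float64(0.0), np.float64(59.7)] turn 0.003 gap 40.1 clock 31.5 j [-0.25  0.51 -0.06  1.01 -0.    1.57]
```

```bash
python3 -m pendant '[[-1,0,0,0.025,0.003],[-1,0,0,0.02,0],[-1,0,0,0.008,0],[-1,0,0,0.002,0],[-1,0,0,0,0],[-1,0,0,0,0]]'
python3 -c "
from h import *
go(.628,-.0747,.0302,1.3193)"
```

```text
clock: 32.25
tcp_pos: [0.6291, -0.0752, 0.0367]
orientation: [0.001, 0.791, 0.612, 0.0]
wrist_force: [0.4, -0.2, -1.5]
finger_gap: 0.0402
grip_force: 50.8
shift(old yaw) [np.float64(0.2), np.float64(-1.2), np.float64(6.5)] shift(after turn) [np.float64(0.2), np.float64(-1.2), np.float64(6.5)] turn -0.002 gap 40.2 clock 32.25 j [-0.25  0.56 -0.12  0.89 -0.    1.58]
```

```bash
python3 -m pendant '[[-1,0,-0.001,0.004,-0.002],[-1,0,0,0.0015,0],[-1,0,0,0.001,0],[-1,0,0,0.0005,0],[-1,0,0,0,0],[-1,0,0,0,0]]'
python3 -m pendant '[[-0.1,0,0,0,0],[0.2,0,0,0,0],[0.6,0,0,0,0],[0.6,0,0,-0.02,0],[0.6,0,0,-0.04,0],[0.6,0,0,-0.04,0],[0.6,0,0,0,0]]'
python3 -c "
from h import *
go(.6221,.1152,.13,1.4634)"
```

```text
clock: 33.0
tcp_pos: [0.6273, -0.0747, 0.0302]
orientation: [0.0, 0.79, 0.613, 0.0]
wrist_force: [-2.7, 0.4, 7.9]
finger_gap: 0.0401
grip_force: 51.8
clock: 33.88
tcp_pos: [0.6301, -0.0754, 0.1326]
orientation: [0.003, 0.79, 0.613, 0.002]
wrist_force: [0.5, -0.3, 0.2]
finger_gap: 0.068
grip_force: 0.0
shift(old yaw) [np.float64(182.5), np.float64(-55.3), np.float64(2.6)] shift(after turn) [np.float64(188.6), np.float64(-28.4), np.float64(2.6)] turn -0.145 gap 68.0 clock 33.88 j [-0.25  0.47 -0.    1.09 -0.    1.58]
```

```bash
python3 -m pendant '[[0.1,0,0,0,-0.145],[0.1,0.035,-0.0055,0,0],[0.1,0.05,-0.0075,0,0],[0.1,0.05,-0.0075,0,0],[0.1,0.05,-0.0075,0,0],[0.1,0.0036,-0.0004,0,0],[0.1,0,0,0.02,0],[0.1,0,0,0,0]]'
python3 -m pendant '[[0.1,0,0,0.02,0],[0.1,0,0,0.02,0],[0.1,0,0,0,0],[0.1,0,0,0,0]]'
python3 -c "
from h import *
import h
im=env.read_camera('top')
p,i,v=fit('board',(266,180),z0=.010,im=im);print(p,i)
M['latch']=M['latch'][:2]
f=h.mask
h.mask=lambda im,k:(lambda H:((H[...,0]<6)|(H[...,0]>172))&(H[...,1]>150))(cv2.cvtColor(im,cv2.COLOR_RGB2HSV))
p,i,v2=fit('latch',(142,180),z0=.032,im=im);print(p,i)
cv2.imwrite('pics/f4.png',np.hstack([v,v2])[...,::-1])
go(.6221,.1152,.041,1.4634)"
```

```text
clock: 34.88
tcp_pos: [0.6177, 0.1152, 0.1063]
orientation: [-0.001, 0.744, 0.668, -0.002]
wrist_force: [0.3, -0.0, -0.7]
finger_gap: 0.0466
grip_force: 0.0
clock: 35.38
tcp_pos: [0.6199, 0.1153, 0.0695]
orientation: [0.0, 0.744, 0.668, 0.0]
wrist_force: [0.7, 0.2, 0.6]
finger_gap: 0.0471
grip_force: 0.0
[ 0.62683828 -0.07581721  1.31292225] 0.93
[0.64571166 0.31371458 0.71837837] 0.029
shift(old yaw) [np.float64(-0.0), np.float64(1.9), np.float64(28.8)] shift(after turn) [np.float64(-0.0), np.float64(1.9), np.float64(28.8)] turn -0.0 gap 47.0 clock 35.42 j [ 0.06  0.52 -0.09  0.96 -0.    1.74]
```

View pics/f4.png

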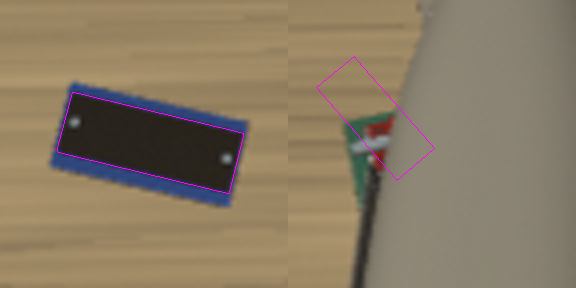

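```bash
python3 -m pendant '[[0.1,0,0.0015,0.015,0],[0.1,0,0,0.01,0],[0.1,0,0,0.003,0],[0.1,0,0,0,0],[0.1,0,0,0,0]]'
python3 -c "
from h import *
go(.6221,.1152,.041,1.4634)"
python3 -m pendant '[[-1,0,0,0,0],[-1,0,0,0,0],[-1,0,0,0,0],[-1,0,0,0,0],[-1,0,0,0,0],[-1,0,0,0,0]]' 45
python3 -m pendant '[[-1,0,0,-0.005,0],[-1,0,0,-0.02,0],[-1,0,0,-0.04,0],[-1,0,0,-0.02,0],[-1,0,0,0,0],[-1,0,0,0,0]]'
python3 -c "
from h import *
go(.6272,-.0755,.12,1.316)
im=env.read_camera('scene');cv2.imwrite('pics/s3.png',cv2.resize(im[160:320,240:460],(660,480))[...,::-1])"
```

```text
clock: 36.05
tcp_pos: [0.6211, 0.1157, 0.041]
orientation: [0.0, 0.744, 0.668, 0.0]
wrist_force: [0.7, 0.1, 0.3]
finger_gap: 0.0471
grip_force: 0.0
shift(old yaw) [np.float64(-0.4), np.float64(1.0), np.float64(-0.0)] shift(after turn) [np.float64(-0.4), np.float64(1.0), np.float64(-0.0)] turn 0.0 gap 47.1 clock 36.05 j [ 0.06  0.55 -0.12  0.9  -0.    1.74]
clock: 36.8
tcp_pos: [0.6213, 0.1157, 0.0411]
orientation: [0.0, 0.744, 0.668, 0.0]
wrist_force: [0.6, -0.1, 2.4]
finger_gap: 0.0101
grip_force: 44.1
clock: 37.55
tcp_pos: [0.6199, 0.1156, 0.1243]
orientation: [-0.001, 0.744, 0.668, -0.001]
wrist_force: [-0.7, 0.9, -1.4]
finger_gap: 0.0102
grip_force: 43.9
shift(old yaw) [np.float64(-189.2), np.float64(27.6), np.float64(4.3)] shift(after turn) [np.float64(-183.1), np.float64(55.2), np.float64(4.3)] turn 0.148 gap 10.2 clock 37.55 j [ 0.06  0.48 -0.01  1.08 -0.    1.73]
```

View pics/s3.png

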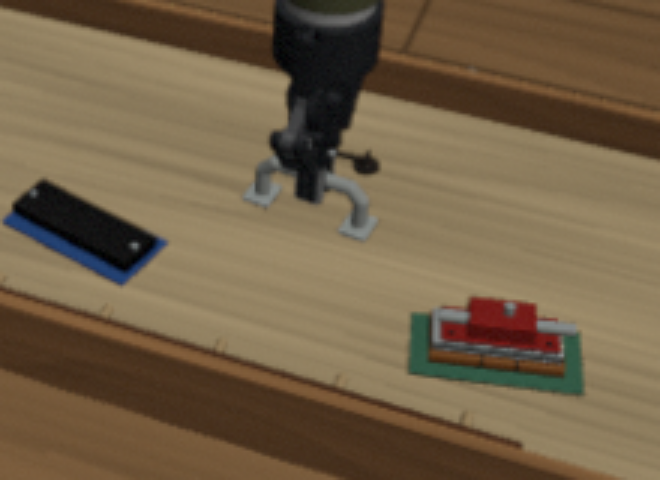

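```bash
python3 -m pendant '[[-1,-0.03,0.0045,0,0],[-1,-0.045,0.0065,0,0],[-1,-0.045,0.0065,0,0],[-1,-0.045,0.0065,0,0],[-1,-0.024,0.0035,0,0],[-1,0,0,0,0.148],[-1,0,0,0.02,0],[-1,0,0,0,0]]'
python3 -m pendant '[[-1,0,0,0.02,0],[-1,0,0,0.01,0],[-1,0,0,0,0],[-1,0,0,0,0]]'
python3 -c "
from h import *
go(.6272,-.0755,.0571,1.316)"
```

```text
clock: 38.6
tcp_pos: [0.6261, -0.0744, 0.1033]
orientation: [-0.002, 0.791, 0.612, -0.002]
wrist_force: [-1.1, -0.5, -1.8]
finger_gap: 0.0102
grip_force: 43.9
clock: 39.1
tcp_pos: [0.6285, -0.0751, 0.0764]
orientation: [0.0, 0.791, 0.612, 0.0]
wrist_force: [-0.8, 0.1, -1.4]
finger_gap: 0.0103
grip_force: 44.0
shift(old yaw) [np.float64(-0.7), np.float64(-1.1), np.float64(19.3)] shift(after turn) [np.float64(-0.7), np.float64(-1.1), np.float64(19.3)] turn 0.0 gap 10.3 clock 39.1 j [-0.25  0.52 -0.08  0.98 -0.    1.58]
```

```bash
python3 -m pendant '[[-1,-0.001,-0.001,0.01,0],[-1,0,0,0.005,0],[-1,0,0,0.002,0],[-1,0,0,0.001,0],[-1,0,0,0,0],[-1,0,0,0,0]]'
python3 -m pendant '[[-1,0,0,0.001,0],[-1,0,0,0,0],[-1,0,0,0,0]]'
```

```text
clock: 39.85
tcp_pos: [0.627, -0.0759, 0.058]
orientation: [0.0, 0.791, 0.611, 0.0]
wrist_force: [0.0, 0.2, -1.5]
finger_gap: 0.0101
grip_force: 44.0
clock: 40.22
tcp_pos: [0.6272, -0.076, 0.0571]
orientation: [0.0, 0.791, 0.611, 0.0]
wrist_force: [0.4, 0.8, 1.1]
finger_gap: 0.0104
grip_force: 44.1
```

Contact. I'll release, rise, then move toward the base and away for a clear view.

```bash
python3 -m pendant '[[-0.7,0,0,0,0],[-0.3,0,0,0,0],[0.1,0,0,0,0],[0.1,0,0,-0.02,0],[0.1,0,0,-0.04,0],[0.1,0,0,-0.05,0],[0.1,0,0,-0.05,0],[0.1,0,0,-0.02,0]]'
python3 -m pendant '[[0.1,-0.05,-0.03,0,0],[0.1,-0.05,-0.03,0,0],[0.1,-0.05,-0.03,0,0],[0.1,-0.05,-0.03,0,0],[0.1,-0.05,-0.03,0,0],[0.1,0,0,0,0]]'
python3 - <<'E'
from h import *
import h
V=[]
im=env.read_camera('top')
f=h.mask
for k,uv in dict(pull=(266,180),hasp=(344,180)).items():
    if k=='hasp':continue
    h.mask=lambda im,k:(lambda H:(H[...,1]<70)&(H[...,2]>95))(cv2.cvtColor(im,cv2.COLOR_RGB2HSV))
    p,i,v=fit(k,uv,z0=.022,im=im);print(k,p,i);V.append(v)
M['latch']=M['latch'][:2]
h.mask=lambda im,k:(lambda H:((H[...,0]<6)|(H[...,0]>172))&(H[...,1]>150))(cv2.cvtColor(im,cv2.COLOR_RGB2HSV))
p,i,v=fit('latch',(142,180),z0=.032,im=im);print(p,i);V.append(v)
h.mask=f
for k,uv in dict(green_pad=(142,181),blue_pad=(266,180)).items(): print(k,fit(k,uv,im=im)[:2])
s=env.read_camera('scene')[140:320,150:540];s=cv2.resize(s,(780,360))
b=np.zeros((648,780,3),np.uint8);b[:360]=s;b[360:648,:576]=np.hstack(V)
cv2.imwrite('pics/f5.png',cv2.resize(b,(722,600))[...,::-1])
E
```

```text
clock: 41.22
tcp_pos: [0.6281, -0.0761, 0.2407]
orientation: [0.002, 0.791, 0.611, 0.002]
wrist_force: [-0.2, 0.2, -0.8]
finger_gap: 0.047
grip_force: 0.0
clock: 41.98
tcp_pos: [0.416, -0.2824, 0.237]
orientation: [0.0, 0.793, 0.609, -0.0]
wrist_force: [1.0, 0.6, 0.5]
finger_gap: 0.0471
grip_force: 0.0
pull [ 0.62802025 -0.07652982  1.31825722] 0.685
[0.63421166 0.27256047 1.79292331] 0.611
green_pad (array([0.63150816, 0.27222422, 1.80255403]), 0.275)
blue_pad (array([ 0.62819584, -0.07404606,  1.32142519]), 0.275)
```

View pics/f5.png

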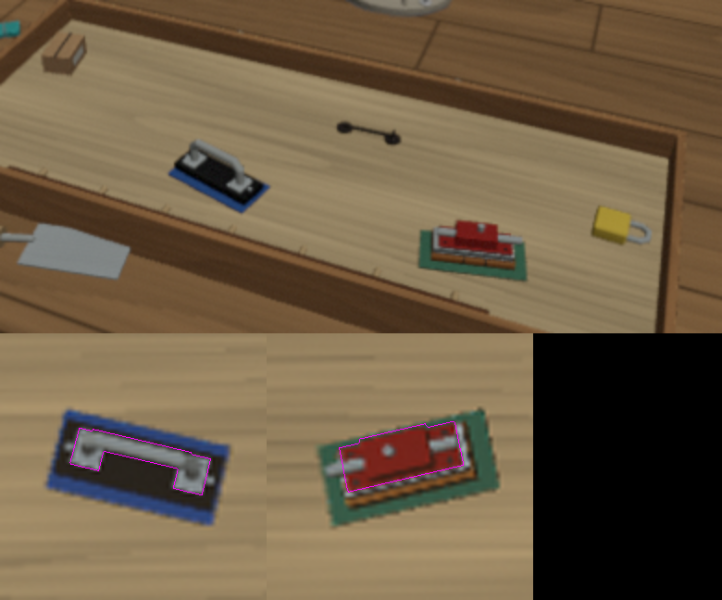

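The picture shows both stacks in the right order and centred. The latch (.634,.2726,1.793) sits on its pad (.633,.2726,1.790), and the pull (.628,-.0765,1.318) on its pad (.628,-.0747,1.319). The bystanders are where they were, and the gripper is clear.

```bash
python3 -c "
from workcell import env
print(env.hand_in())"
```

```text
the job is handed in; nothing more can be done
None
```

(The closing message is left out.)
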